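# Fit the drive pulley on the gearmotor's flat and hold it for tightening

### The job

Pull the snapped-on orange transport cap off the gearmotor that stands in the vice and lay it in the empty half of the steel parts tray. Pinch the bare shaft with the fingers, feel for its flats and turn it until a flat faces the vice's handle. Then lower the aluminium pulley onto it, hub up, grub screw pointing at the handle and so over that flat, and finish while still holding it in the grip with the hub's top flush with the shaft's end, for me to tighten; leave everything else alone.

Things in the scene. Friction and masses are not known exactly. Their poses are not given: they have to be found in the camera images.
- vice: Blue machine vice, fixed, foot 310 x 170 mm, a grey and green gearmotor standing upright in its jaws. Origin on the bench straight under the motor shaft's axis; x along the vice screw towards the handle, z up. Jaws up to 76 mm; the gearhead above is a 76 x 76 mm square, top face 130 mm above the bench; a black terminal box stands out to 63 mm on the +y side, below that face.
- handle (a point): Middle of the vice's handle, a 130 mm steel crossbar, 197 mm from the shaft's axis along the vice's x, 44 mm above the bench.
- spindle: Round boss on the gearhead's top face, 33 mm diameter, 11.5 mm high, with the steel shaft that stands in it. The frame does NOT turn with the shaft: origin on the axis on the gearhead's face, axes as the vice's. The shaft turns endlessly either way against a drag of 0.20 N m and stays where left.
- shaft_end (a point): Centre of the shaft's end face, 188 mm above the bench, 46.5 mm above the boss (does not turn with the shaft). Shaft 24 mm diameter, two opposed flats along its length, 15 mm apart, end chamfered 1.2 mm. Fingers closing across the flats stop 15 mm apart, elsewhere at 15 to 24 mm, the more the further off. Where the flats face is not told; at first 0.6 rad or more off the handle's direction.
- cap: Orange plastic transport cap over shaft and boss, 41 mm diameter (45 mm at the foot rim), 66 mm tall, about 45 g, closed on top. Its foot stands on the gearhead's face, snapped under a bead on the boss: a straight upward pull of about 10 to 20 N frees it within 8 mm. Origin at the centre of its open underside, z to its closed top. It does not touch the shaft.
- pulley: Aluminium V-belt pulley on the bench, hub up, 38 mm tall, about 0.24 kg: rim 72 mm diameter, lower 18 mm; hub 40 mm diameter, upper 20 mm. Bore 26 mm, right through. Origin at the centre of its underside, x towards the grub screw, z to the hub's top.
- grub_screw (a point): Outer end of the black grub screw in the hub, 24 mm from the pulley's axis (4 mm proud of the hub), 25.5 mm above its underside. The screw's 9 mm wide tip stands into the bore to 8.3 mm from the axis: off the flats it stops on the shaft's end with the hub 12.5 mm proud; within about 10 degrees of a flat it passes.
- hub_top (a point): Centre of the hub's top face, 38 mm above the pulley's underside.
- tray: Steel parts tray, 130 (x) x 190 (y) x 26 mm, walls and floor 4 mm, fixed, divided in two halves across y; brass and steel nuts lie in the half towards its -y, the half towards +y is empty. Origin at the centre of its underside.
- tray_empty (a point): Centre of the floor of the tray's empty half, which is 122 mm (x) by 87 mm (y) inside, floor 4 mm above the bench. Axes as the tray's.
- nut0: Steel hexagon nut, 20 mm, 10 mm high, in the tray's other half.
- nut1: Brass hexagon nut, 20 mm, 10 mm high, in the tray's other half.
- hammer: Hammer lying on the bench, origin under its middle. A bystander.
- brass_pot: Open brass pot, 124 mm rim diameter, 105 mm tall, origin under its centre. A bystander.
- hex_key: Black L-shaped hex key, 100 mm long, lying flat. A bystander.
- oil_bottle: White oil bottle with red cap, 56 mm diameter, 140 mm tall, origin under its centre. A bystander.
- brass_ring: Plain brass ring, 48 mm diameter, 14 mm high. A bystander.

How it is judged:
By the outcome, as a careful person would: the job done as asked, in the order asked, and still so for the second after the job is handed in, while the arm keeps its last pose, push and grip.
It also fails if it takes over 72 s, if anything falls off the work surface, if the arm or the gripper's body presses on something with over 40 N, if the wrist force passes 120 N, or if a joint passes its speed limit or range.

### The arm

A 6-joint arm with a two-finger parallel gripper is mounted at the origin on the work surface. World frame = base frame: x ahead of the robot, y to its left, z up, the work surface at z = 0. Lengths are in mm, angles in rad, forces in N, time in s.
With the tool pointing down it reaches from about 300 to 775 mm from the base axis. Payload 14.6 kg.
Tool frame: the origin (TCP) lies midway between the tips of the shut fingers; the grasp point (between the pads) lies 19 mm behind it; z points along the fingers, y is the line along which they close (so a half turn about z gives the same grasp; the last joint's range is limited). The gripper opens to 94 mm and grips with 3 to 60 N. Pads are 16 mm wide; open, the fingers measure 119 mm over their backs; the gripper's body (75 mm by 177 mm) begins 78 mm behind the grasp point.
Start: joints at [-1.324, 0.3, 1.521, -0, 1.321, -0.067], TCP at [169.764, -523.134, 205.446] pointing down, gripper open.
Joint ranges: [-3.03, 3.03], [-0.79, 2.21], [0.23, 2.52], [-1.04, 4.18], [0, 3.07], [-2.55, 2.55]. Speed limits (rad/s): [2.22, 2.22, 2.57, 3.14, 3.14, 3.14].

### API

Orientations are given as [roll, pitch, yaw] about the fixed x, y, z axes, in that order (R = Rz(yaw) Ry(pitch) Rx(roll)).
In Python, from cell import * gives the robot as it stands. The module is installed in compiled form; this text tells all that it offers.
- The arm moves only by the tool servo_tool, never from a script. Its argument "motion" is a list of rows, each an object of numbers: "wx", "wy", "wz": the turn, a rotation vector about the tool's x, y, z in units of 2 rad (1.0 is 2 rad); "dx", "dy", "dz": the shift along the tool's x, y, z in units of 10 cm (1.0 is 10 cm); "fingers": the closure, from -1 (fully open) to 1 (shut). In form: [{"wx": .., "wy": .., "wz": .., "dx": .., "dy": .., "dz": .., "fingers": ..}, ...]. A call has 1 to 10 rows; each row is the pose to reach, as a shift and turn from the pose commanded when the call began, along the tool's axes at that moment; what a row does not reach only later rows make up. A row lasts 1/10 s, in which the tool goes at most 50 mm and 8.59 degrees, less where a joint would pass 70% of its speed; a pose out of reach is approached as far as the arm can. A call with a number of a shift or a turn outside -1 to 1 is refused whole. A call with a gripper value outside its range is refused whole. The fingers move at their own pace and stop on an object; "newtons" is the grip in N (left out, the last holds). Time passes only in rows, so rows that repeat a pose let the fingers close. It gives the time, the measured TCP pose, the force, the opening and the grip force at its end, in the units of the state.
- read_state(): the state, without advancing time (a new reading comes with each control period).
- camera(name): name is "scene" or "side" or "wrist"; returns a dict with "image" (480x640x3 uint8, red, green, blue), "fx", "fy", "cx", "cy" (pixels), "k1" (the pictures are not rectified: a ray, as slopes to the right and down, at radius r is drawn at 1 + k1 r^2 times it, then the intrinsics apply), "R" (3x3) and "t" (3): a world point X has camera coordinates R X + t. Camera axes: x right, y down, z forward; pixel columns grow to the right and rows downward; lengths in mm; the calibration is good to about 2 mm. A picture is of the moment at which its call begins. There is no depth.
- sign_off(): hands the job in; it is judged then, once.
Trained networks look in a picture, given as the dict that the camera call returned (one of the last four; its "shot" number tells which), for a name from the list of things; names that differ only in an ending like _2 or _b are one class to them, and where a whole thing is asked for, a point or a joint stands for the part that bears it (a point fixed in the world has none). Each returns a list of dicts, best first, with "conf" (0 to 1); they miss things now and then, are a little off and sometimes report something else, mostly with a low value. They report only what shows in the picture. A call takes as long as a camera call.
- spot_in(query, picture): "location" ([column, row] in pixels, amid what is visible of it).
- trace(query, picture): "pixels" (480x640 bool, what is visible of it) and "location" ([column, row] in pixels, amid what is visible of it).
The state is a dict: "clock": time; "joints": joint angles; "qd": joint speeds; "effort": joint torques, N m; "eef_pos": TCP position; "eef_rot": TCP orientation; "wrist_force": force on the tool from outside, world axes, zero at the start; "moment": the same for the moment, N m; "finger_gap": finger opening in mm; "finger_force": force on a finger pad.
Only numpy, scipy, OpenCV 4.12 (cv2) and the standard library are available. Lean on these libraries where they do the work, as an engineer would, in place of code of your own. Each camera call takes 0.05 s, during which the arm holds its last target. There are 200 camera calls.

## Working session

There is one attempt and no reset: what is moved stays moved. The work goes in short steps, Python scripts to look and compute and a tool call to move; the robot and the scene stay as the last step left them, time stands still between calls to the robot, and variables do not carry over. Pictures are saved under pics/ and viewed, at most 12 in all, crops included, and the job is handed in when it is done.

Besides the shell and the picture viewer there is one more tool, called after "Emit:" as name(argument=value, ...), one argument or row to a line, values as JSON. servo_tool: Moves the arm, as the interface text tells. Its arguments: {"type":"object","properties":{"motion":{"type":"array","items":{"type":"object","properties":{"wx":{"type":"number"},"wy":{"type":"number"},"wz":{"type":"number"},"dx":{"type":"number"},"dy":{"type":"number"},"dz":{"type":"number"},"fingers":{"type":"number"}}}},"newtons":{"type":"number"}},"required":["motion"]}

```bash
mkdir -p pics
cat > h.py <<'E'
from cell import *
import numpy as np, cv2, pickle
from scipy.spatial.transform import Rotation as Ro
def K(c): return np.array([[c['fx'],0,c['cx']],[0,c['fy'],c['cy']],[0,0,1.]])
def ray(c,p):
    d=np.array([(p[0]-c['cx'])/c['fx'],(p[1]-c['cy'])/c['fy']]); u=d.copy()
    for _ in range(20): u=d/(1+c['k1']*(u@u))
    R=np.array(c['R']);t=np.array(c['t'])
    v=R.T@np.r_[u,1]; return -R.T@t, v/np.linalg.norm(v)
def atz(c,p,z):
    o,v=ray(c,p); return o+v*(z-o[2])/v[2]
def proj(c,X):
    q=np.array(c['R'])@np.array(X,float)+np.array(c['t']); s=q[:2]/q[2]; s=s*(1+c['k1']*(s@s))
    return np.array([s[0]*c['fx']+c['cx'],s[1]*c['fy']+c['cy']])
def tri(obs):
    A=np.zeros((3,3));b=np.zeros(3)
    for c,p in obs:
        o,v=ray(c,p);P=np.eye(3)-np.outer(v,v);A+=P;b+=P@o
    return np.linalg.solve(A,b)
def save(c,f): cv2.imwrite('pics/'+f,c['image'][:,:,::-1])
def st():
    s=read_state(); print('t',round(s['clock'],2),'pos',np.round(s['eef_pos'],1),'rot',np.round(s['eef_rot'],3),'F',np.round(s['wrist_force'],1),'gap',np.round(s['finger_gap'],1),'ff',np.round(s['finger_force'],1),'j',np.round(s['joints'],2)); return s
E
python3 - <<'E'
from h import *
st()
for n in ['scene','side','wrist']:
    c=camera(n); save(c,n+'0.png'); print(n,c['fx'],c['k1'],'pos',np.round(-np.array(c['R']).T@np.array(c['t'])))
    for q in ['vice','handle','spindle','cap','pulley','grub_screw','hub_top','tray','tray_empty','nut0','nut1','brass_pot','oil_bottle','hammer','hex_key','brass_ring']:
        r=spot_in(q,c)
        if r: print(q,[(np.round(x['location']).tolist(),round(x['conf'],2)) for x in r[:2]])
E
```

```text
t 0.0 pos [ 169.7 -522.9  204.9] rot [-3.14  -0.     0.314] F [ 0.7 -0.1 -0.7] gap 93.7 ff 0.0 j [-1.32  0.3   1.52 -0.    1.32 -0.07]
scene 482.14602984751116 -0.07101334878806265 pos [1527.  520. 1005.]
vice [([321.0, 268.0], 0.7)]
handle [([320.0, 267.0], 0.95)]
cap [([332.0, 222.0], 0.9)]
pulley [([256.0, 243.0], 0.68)]
grub_screw [([254.0, 242.0], 0.58)]
hub_top [([255.0, 244.0], 0.57), ([208.0, 211.0], 0.48)]
tray [([409.0, 272.0], 0.84)]
tray_empty [([407.0, 276.0], 0.66)]
oil_bottle [([428.0, 340.0], 0.76)]
hammer [([209.0, 212.0], 0.67)]
hex_key [([355.0, 339.0], 0.41), ([254.0, 244.0], 0.18)]
brass_ring [([492.0, 292.0], 0.67)]
side 435.4795541467451 -0.01980677856840116 pos [271. 649. 822.]
vice [([343.0, 289.0], 0.65)]
handle [([345.0, 288.0], 0.63)]
cap [([351.0, 252.0], 0.59), ([326.0, 368.0], 0.28)]
pulley [([377.0, 227.0], 0.77)]
grub_screw [([375.0, 226.0], 0.62)]
hub_top [([383.0, 226.0], 0.56)]
tray [([332.0, 394.0], 0.9)]
tray_empty [([332.0, 394.0], 0.73)]
nut0 [([352.0, 376.0], 0.58)]
nut1 [([352.0, 376.0], 0.58)]
brass_pot [([326.0, 179.0], 0.93)]
oil_bottle [([185.0, 389.0], 0.87)]
hammer [([421.0, 185.0], 0.56)]
hex_key [([334.0, 396.0], 0.36)]
brass_ring [([181.0, 385.0], 0.74), ([332.0, 396.0], 0.36)]
wrist 401.472491071671 -0.08450091504532921 pos [ 245. -499.  384.]
tray_empty [([350.0, 9.0], 0.47)]
hammer [([350.0, 11.0], 0.9)]
```

View pics/scene0.png

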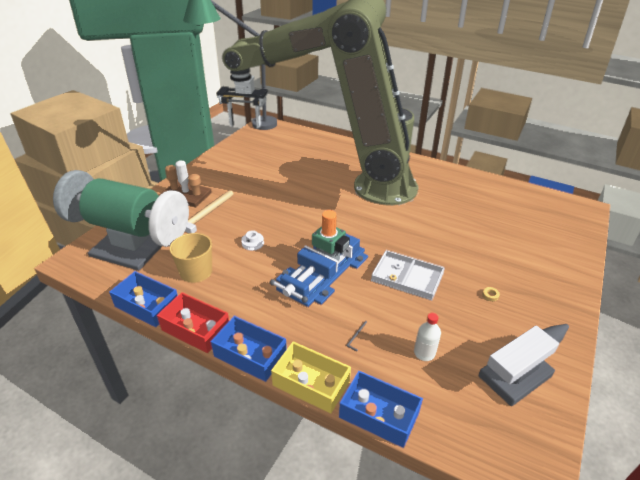

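View pics/side0.png

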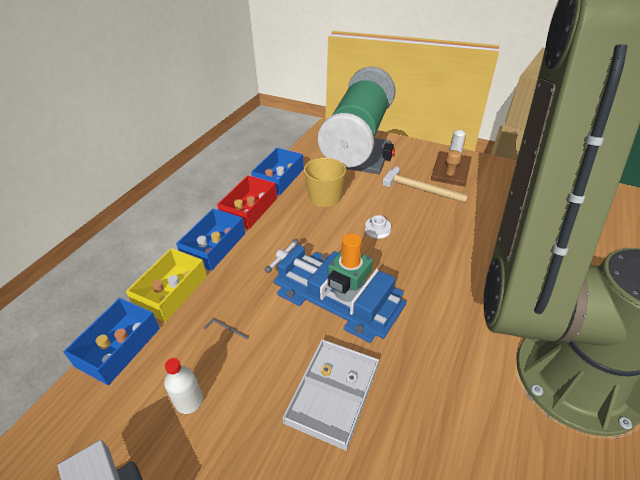

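The scene view shows the cap at (329,222), vice handle at about (285,288), pulley at (252,241) and the tray at (408,274), with its nuts on the left. In the side view they are at cap (351,250), handle (284,256), pulley (378,226), and tray (332,392) with the empty half nearer the camera.

Run:
```python
from h import *
a=camera('scene');b=camera('side')
def m(q,c):
    r=trace(q,c)[0]; p=r['pixels']; ys,xs=np.nonzero(p); print(q,r['conf'],p.sum(),xs.min(),xs.max(),ys.min(),ys.max()); return p
P={}
for q in ['cap','pulley','tray','vice']:
    P[q]=[m(q,a),m(q,b)]
pickle.dump((a,b,P),open('p0.pkl','wb'))
cen=lambda p:np.array([np.nonzero(p)[1].mean(),np.nonzero(p)[0].mean()])
for q in ['cap','pulley','tray']: print(q,np.round(tri([(a,cen(P[q][0])),(b,cen(P[q][1]))]),1))
print('handle',np.round(tri([(a,(286,289)),(b,(284,256))]),1))
# tray corners by mask at rim z=26
for c,p in ((a,P['tray'][0]),(b,P['tray'][1])):
    ct,_=cv2.findContours(p.astype(np.uint8),0,2); ct=max(ct,key=cv2.contourArea)
    for e in cv2.minAreaRect(ct)[:1]: pass
    ap=cv2.approxPolyDP(ct,6,True)[:,0]
    for x in ap: print(x,np.round(atz(c,x,26)[:2]),np.round(atz(c,x,0)[:2]))
```

```text
cap 0.66 330 322 335 211 236
cap 0.9 614 341 360 234 268
pulley 0.87 328 241 262 231 250
pulley 0.61 410 367 389 217 238
tray 0.61 2194 371 443 251 298
tray 0.98 6041 283 377 341 449
vice 0.56 3867 270 366 228 305
vice 0.85 7442 265 405 239 342
cap [512.8  13.2 160.5]
pulley [ 537.3 -257.2    7.1]
tray [445.2 257.    6.8]
handle [705.1 -18.5  39.5]
[383 254] [412. 157.] [382. 147.]
[372 281] [541. 175.] [515. 166.]
[432 297] [520. 352.] [493. 348.]
[442 267] [382. 339.] [351. 334.]
[322 341] [511. 166.] [518. 150.]
[283 422] [499. 358.] [506. 348.]
[345 449] [375. 353.] [379. 343.]
[377 359] [388. 156.] [392. 140.]
```

Emit:
servo_tool(
  motion=[
    {"dx":0.33,"dy":-0.27,"dz":-0.2,"fingers":-1},
    {"dx":0.66,"dy":-0.54,"dz":-0.4},
    {"dx":0.98,"dy":-0.81,"dz":-0.6},
  ],
)

```text
schema error: expected keys wx, wy, wz, dx, dy, dz, fingers
```

Emit:
servo_tool(
  motion=[
    {"dx":0.33,"dy":-0.27,"dz":-0.2,"fingers":-1},
    {"dx":0.66,"dy":-0.54,"dz":-0.4},
    {"dx":0.98,"dy":-0.81,"dz":-0.6},
  ],
)

```text
schema error: expected keys wx, wy, wz, dx, dy, dz, fingers
```

Emit:
servo_tool(
  motion=[
    {"dx":0.33,"dy":-0.27,"dz":0,"fingers":-1},
    {"dx":0.66,"dy":-0.54,"dz":0},
    {"dx":0.98,"dy":-0.81,"dz":0},
    {"dx":0.98,"dy":-0.81,"dz":0},
  ],
)

```text
schema error: expected keys wx, wy, wz, dx, dy, dz, fingers
```

Run:
```python
from h import *
st()
c=camera('wrist'); save(c,'w1.png'); pickle.dump(c,open('w1.pkl','wb'))
print(np.round(np.array(c['R']),2))
for q in ['pulley','cap','vice','grub_screw']: print(q,[(np.round(x['location']).tolist(),round(x['conf'],2)) for x in spot_in(q,c)], np.round(proj(c,{'pulley':[537,-257,20],'cap':[513,13,163],'vice':[513,13,60],'grub_screw':[537,-257,20]}[q])))
```

```text
t 3.05 pos [ 169.8 -523.1  205.5] rot [ 3.142 -0.     0.314] F [0.1 0.5 0.2] gap 94.0 ff 0.0 j [-1.32  0.3   1.52  0.    1.32 -0.07]
[[ 0.31 -0.95  0.  ]
 [-0.92 -0.3   0.27]
 [-0.26 -0.08 -0.96]]
pulley [] [ 163. -261.]
cap [] [3606. 3938.]
vice [] [191.  80.]
grub_screw [] [ 163. -261.]
```

View pics/w1.png

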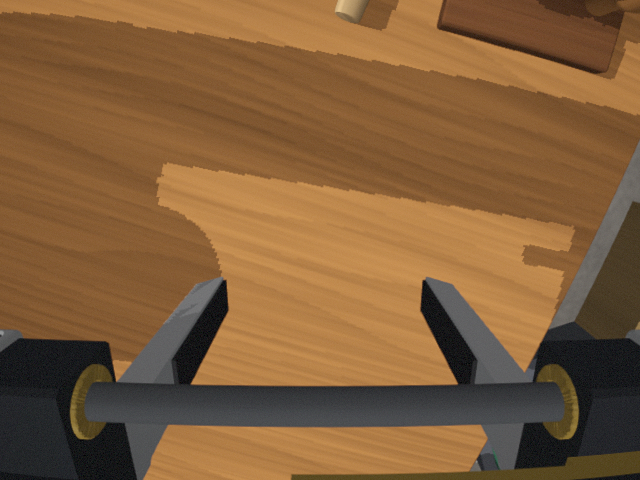

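The moves were refused because every key is required. The wrist view shows the fingertips at (225,280) and (425,280), with tool +x pointing up the image and only bench ahead.

Emit:
servo_tool(
  motion=[
    {"wx":0,"wy":0,"wz":0,"dx":0.33,"dy":-0.27,"dz":-0.2,"fingers":-1},
    {"wx":0,"wy":0,"wz":0,"dx":0.66,"dy":-0.54,"dz":-0.4,"fingers":-1},
    {"wx":0,"wy":0,"wz":0,"dx":0.98,"dy":-0.81,"dz":-0.6,"fingers":-1},
  ],
)

```text
clock: 3.6
eef_pos: [238.4, -414.5, 266.0]
eef_rot: [-3.141, -0.0, 0.313]
wrist_force: [0.1, 0.2, -0.2]
finger_gap: 93.5
finger_force: 0.0
```

Emit:
servo_tool(
  motion=[
    {"wx":0,"wy":0,"wz":0,"dx":0.33,"dy":-0.27,"dz":-0.2,"fingers":-1},
    {"wx":0,"wy":0,"wz":0,"dx":0.66,"dy":-0.54,"dz":-0.4,"fingers":-1},
    {"wx":0,"wy":0,"wz":0,"dx":0.98,"dy":-0.81,"dz":-0.6,"fingers":-1},
  ],
)

```text
clock: 3.9
eef_pos: [306.7, -306.9, 326.5]
eef_rot: [3.141, -0.0, 0.314]
wrist_force: [1.1, -0.4, 0.6]
finger_gap: 93.8
finger_force: 0.0
```

Emit:
servo_tool(
  motion=[
    {"wx":0,"wy":0,"wz":0,"dx":0.33,"dy":-0.27,"dz":0,"fingers":-1},
    {"wx":0,"wy":0,"wz":0,"dx":0.66,"dy":-0.54,"dz":0,"fingers":-1},
    {"wx":0,"wy":0,"wz":0,"dx":0.98,"dy":-0.81,"dz":0,"fingers":-1},
    {"wx":0,"wy":0,"wz":0,"dx":0.98,"dy":-0.81,"dz":0,"fingers":-1},
  ],
)

```text
clock: 4.3
eef_pos: [376.0, -198.1, 325.7]
eef_rot: [3.142, -0.001, 0.318]
wrist_force: [-0.1, -0.0, -0.3]
finger_gap: 94.0
finger_force: 0.0
```

Run:
```python
from h import *
st()
c=camera('wrist'); save(c,'w2.png'); pickle.dump(c,open('w2.pkl','wb'))
for q,X in {'pulley':[537,-257,20],'cap':[513,13,163],'handle':[705,-18,44]}.items(): print(q,[(np.round(x['location']).tolist(),round(x['conf'],2)) for x in spot_in(q,c)], np.round(proj(c,X)))
```

```text
t 4.3 pos [ 376.  -198.1  325.7] rot [ 3.142e+00 -1.000e-03  3.180e-01] F [-0.1 -0.  -0.3] gap 94.0 ff 0.0 j [-0.57 -0.06  1.64  0.    1.55  0.68]
pulley [([408.0, 81.0], 0.63)] [416.  78.]
cap [([141.0, 7.0], 0.59)] [124. -20.]
handle [([175.0, 65.0], 0.97)] [ 256. -157.]
```

View pics/w2.png

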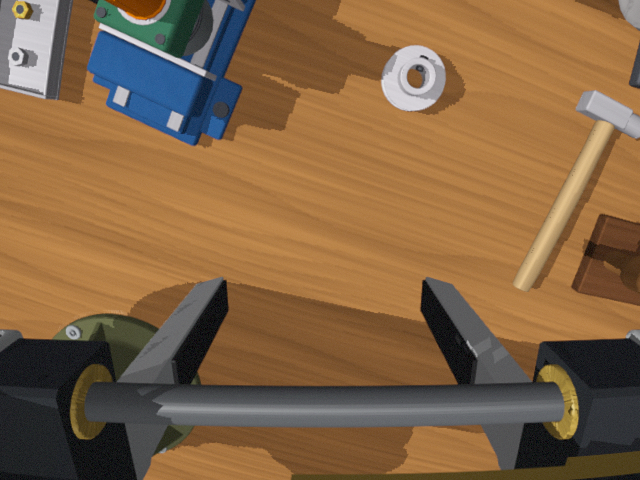

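Pulley at (415,78), hub at (415,75), with the dark screw on the upper right near (427,63). Vice and cap at the top left, nuts at (20,35).

Emit:
servo_tool(
  motion=[
    {"wx":0,"wy":0,"wz":0,"dx":0.22,"dy":-0.28,"dz":0,"fingers":-1},
    {"wx":0,"wy":0,"wz":0,"dx":0.44,"dy":-0.55,"dz":0,"fingers":-1},
    {"wx":0,"wy":0,"wz":0,"dx":0.66,"dy":-0.82,"dz":0,"fingers":-1},
  ],
)

```text
clock: 4.8
eef_pos: [411.8, -103.1, 325.5]
eef_rot: [3.141, -0.0, 0.311]
wrist_force: [-0.1, -0.0, 0.1]
finger_gap: 94.1
finger_force: 0.0
```

Emit:
servo_tool(
  motion=[
    {"wx":0,"wy":0,"wz":0.06,"dx":0.22,"dy":-0.28,"dz":0,"fingers":-1},
    {"wx":0,"wy":0,"wz":0.12,"dx":0.44,"dy":-0.55,"dz":0,"fingers":-1},
    {"wx":0,"wy":0,"wz":0.18,"dx":0.66,"dy":-0.82,"dz":0,"fingers":-1},
    {"wx":0,"wy":0,"wz":0.24,"dx":0.66,"dy":-0.82,"dz":0,"fingers":-1},
    {"wx":0,"wy":0,"wz":0.24,"dx":0.66,"dy":-0.82,"dz":0,"fingers":-1},
  ],
)

```text
clock: 5.3
eef_pos: [449.4, -5.1, 325.2]
eef_rot: [3.141, 0.001, -0.169]
wrist_force: [0.2, -0.3, -1.2]
finger_gap: 94.4
finger_force: 0.0
```

Run:
```python
from h import *
st()
c=camera('wrist'); save(c,'w3.png'); 
r=trace('cap',c); print(r[0]['conf'],r[0]['location']); c['capmask']=r[0]['pixels'];pickle.dump(c,open('w3.pkl','wb'))
print(np.round(proj(c,[513,13,163])),np.round(proj(c,[705,-18,44])))
```

```text
t 5.3 pos [449.4  -5.1 325.2] rot [ 3.141e+00  1.000e-03 -1.690e-01] F [ 0.2 -0.3 -1.2] gap 94.4 ff 0.0 j [-0.09  0.    1.59 -0.    1.55  1.65]
0.67 [288.6, 151.2]
[289. 151.] [294. -44.]
```

View pics/w3.png

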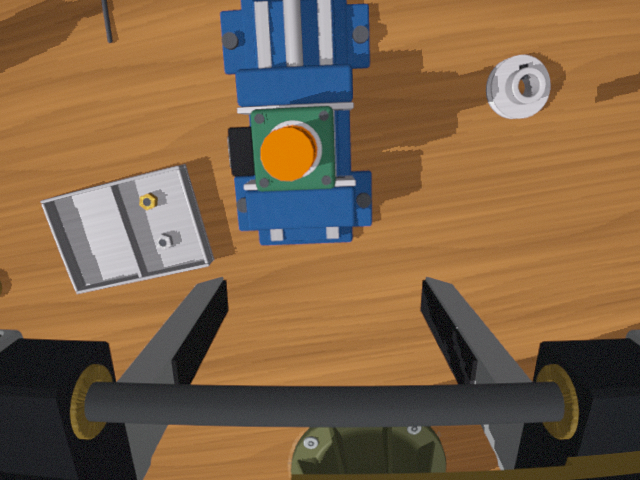

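The view shows the vice lined up with the image, cap top at (288,153), green face corners at about (249,108) and (336,188), tray at (127,230) with its empty half left, and the pulley at (520,87).

Run:
```python
from h import *
c=pickle.load(open('w3.pkl','rb'));c2=pickle.load(open('w2.pkl','rb'))
im=c['image']; hsv=cv2.cvtColor(im,cv2.COLOR_RGB2HSV)
g=((hsv[...,0]>60)&(hsv[...,0]<92)&(hsv[...,1]>110)).astype(np.uint8); g[:95]=0;g[200:]=0;g[:,:235]=0;g[:,345:]=0
ys,xs=np.nonzero(cv2.morphologyEx(g,cv2.MORPH_OPEN,np.ones((3,3))))
W=np.array([atz(c,(x,y),130)[:2] for x,y in zip(xs,ys)],np.float32)
r=cv2.minAreaRect(W); print('gear',r, np.deg2rad(r[2]))
# edge lines: median row/col extents
def fit(side):
    pts=[]
    for y in range(120,180):
        q=xs[ys==y]
        if len(q): pts.append(atz(c,((q.min()-.5) if side=='l' else q.max()+.5,y),130)[:2])
    vx,vy,x0,y0=cv2.fitLine(np.array(pts,np.float32),cv2.DIST_HUBER,0,.01,.01).ravel(); return np.arctan2(vy,vx)%np.pi,x0,y0
print(fit('l'),fit('r'))
# cap: compare w3 with scene/side
a,b,P=pickle.load(open('p0.pkl','rb'))
m=c['capmask'];ys2,xs2=np.nonzero(m); (cx,cy),rad=cv2.minEnclosingCircle(np.c_[xs2,ys2].astype(np.float32)); print('cap circ',cx,cy,rad, atz(c,(cx,cy),196), atz(c,(xs2.mean(),ys2.mean()),190))
t=[]
for C,p in ((c,np.c_[xs,ys]),): pass
# tray
r=trace('tray',c)[0]['pixels'] if False else None
z=lambda C,x0,y0,w,h,s:cv2.resize(C['image'][y0:y0+h,x0:x0+w],None,fx=s,fy=s,interpolation=cv2.INTER_CUBIC)
A=np.hstack([z(c,480,47,80,80,5),z(c2,375,38,80,80,5)]);cv2.imwrite('pics/z.png',A[:,:,::-1])
```

```text
gear ((512.5150146484375, 12.780326843261719), (73.88871765136719, 73.61104583740234), 82.30325317382812) 1.4364627529857736
(np.float32(3.0144205), np.float32(518.8603), np.float32(49.03408)) (np.float32(3.0012648), np.float32(506.91583), np.float32(-23.669455))
cap circ 289.0 152.0 29.410982131958008 [513.87395778  10.28727615 196.        ] [513.53844607  11.11521994 190.        ]
```

View pics/z.png

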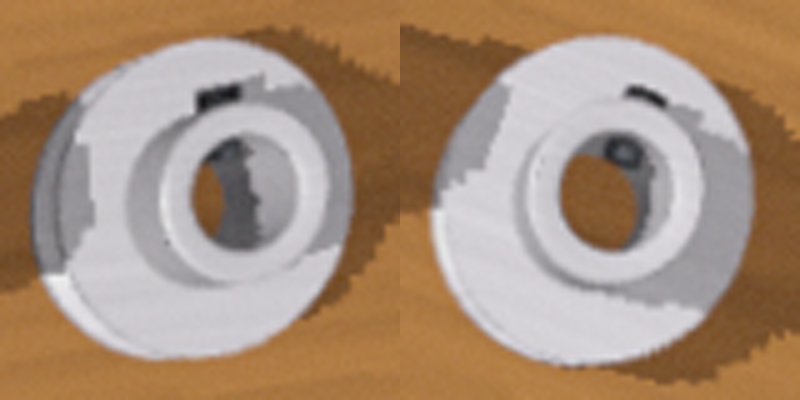

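The crops show the hub top at (529,85.4) in w3 and (420,77) in w2. The screw's outer end is at (523.6,66.4) and (424.2,57.2).

Run:
```python
from h import *
c=pickle.load(open('w3.pkl','rb'));c2=pickle.load(open('w2.pkl','rb'))
s=tri([(c,(523.6,66.4)),(c2,(424.2,57.2))]);h=tri([(c,(529,85.4)),(c2,(420,77))])
print('screw',s,'hub',h,'ang',np.arctan2(*(s-h)[1::-1]),np.linalg.norm((s-h)[:2]))
for C,p,q in ((c,(523.6,66.4),(529,85.4)),(c2,(424.2,57.2),(420,77))):
    d=atz(C,p,25.5)-atz(C,q,38); print(atz(C,q,38),np.arctan2(d[1],d[0]),np.hypot(*d[:2]))
im=c['image']; g=im.astype(int)
sat=(im.max(2).astype(int)-im.min(2)<25)&(im.max(2)>60); m=sat.astype(np.uint8); m[:160]=0;m[300:]=0;m[:,:35]=0;m[:,218:]=0
m=cv2.morphologyEx(m,cv2.MORPH_CLOSE,np.ones((5,5)))
ct,_=cv2.findContours(m,0,2); ct=max(ct,key=cv2.contourArea); ap=cv2.approxPolyDP(ct,8,True)[:,0]
for x in ap: print(x,np.round(atz(c,x,26)[:2]))
W=np.array([atz(c,x[0],26)[:2] for x in ct],np.float32); print(cv2.minAreaRect(W))
```

```text
screw [ 559.3344273  -256.08094731   26.51700296] hub [ 537.170541   -258.43669845   31.26129144] ang 0.10589026224526951 22.28872852000587
[ 536.52371786 -254.69389442   38.        ] -0.06382116675794057 22.18488970190143
[ 536.47363053 -257.51201907   38.        ] 0.03569318189942015 23.882832968981315
[184 164] [515. 152.]
[ 41 201] [505. 347.]
[ 77 293] [377. 341.]
[209 264] [387. 153.]
((445.7991027832031, 246.95120239257812), (129.74176025390625, 198.40631103515625), 2.712834596633911)
```

Emit:
servo_tool(
  motion=[
    {"wx":0,"wy":0,"wz":-0.016,"dx":0.3,"dy":-0.13,"dz":0.1,"fingers":-1},
    {"wx":0,"wy":0,"wz":-0.016,"dx":0.6,"dy":-0.265,"dz":0.4,"fingers":-1},
    {"wx":0,"wy":0,"wz":-0.016,"dx":0.6,"dy":-0.265,"dz":0.8,"fingers":-1},
    {"wx":0,"wy":0,"wz":-0.016,"dx":0.6,"dy":-0.265,"dz":0.9,"fingers":-1},
  ],
)

```text
clock: 5.8
eef_pos: [511.6, 10.7, 231.5]
eef_rot: [3.141, 0.006, -0.133]
wrist_force: [-0.1, 0.4, 0.8]
finger_gap: 94.0
finger_force: 0.0
```

Emit:
servo_tool(
  motion=[
    {"wx":0,"wy":0,"wz":0,"dx":0,"dy":0,"dz":0.4,"fingers":-1},
    {"wx":0,"wy":0,"wz":0,"dx":0,"dy":0,"dz":0.8,"fingers":-1},
    {"wx":0,"wy":0,"wz":0,"dx":0,"dy":0,"dz":0.8,"fingers":0.2},
    {"wx":0,"wy":0,"wz":0,"dx":0,"dy":0,"dz":0.8,"fingers":0.2},
    {"wx":0,"wy":0,"wz":0,"dx":0,"dy":0,"dz":0.8,"fingers":0.2},
  ],
  newtons=6,
)

```text
clock: 6.3
eef_pos: [514.0, 11.3, 158.3]
eef_rot: [-3.141, -0.004, -0.134]
wrist_force: [-0.7, 0.7, -0.3]
finger_gap: 73.5
finger_force: 0.0
```

Emit:
servo_tool(
  motion=[
    {"wx":0,"wy":0,"wz":0,"dx":0,"dy":0,"dz":0,"fingers":0.4},
    {"wx":0,"wy":0,"wz":0,"dx":0,"dy":0,"dz":0,"fingers":0.4},
    {"wx":0,"wy":0,"wz":0,"dx":0,"dy":0,"dz":0,"fingers":0.4},
    {"wx":0,"wy":0,"wz":0,"dx":0,"dy":0,"dz":0,"fingers":0.4},
  ],
)

```text
clock: 6.7
eef_pos: [513.1, 12.0, 155.9]
eef_rot: [-3.141, -0.001, -0.134]
wrist_force: [1.3, 8.9, 5.2]
finger_gap: 41.1
finger_force: 5.4
```

Emit:
servo_tool(
  motion=[
    {"wx":0,"wy":0,"wz":0,"dx":0,"dy":-0.01,"dz":0,"fingers":0.6},
    {"wx":0,"wy":0,"wz":0,"dx":0,"dy":-0.01,"dz":0,"fingers":0.6},
    {"wx":0,"wy":0,"wz":0,"dx":0,"dy":-0.01,"dz":0,"fingers":0.6},
  ],
)

```text
clock: 7.0
eef_pos: [513.2, 12.6, 155.8]
eef_rot: [3.141, -0.001, -0.134]
wrist_force: [-0.8, -1.3, 6.0]
finger_gap: 41.3
finger_force: 6.0
```

Emit:
servo_tool(
  motion=[
    {"wx":0,"wy":0,"wz":0,"dx":0,"dy":-0.01,"dz":0,"fingers":0.6},
    {"wx":0,"wy":0,"wz":0,"dx":0,"dy":-0.01,"dz":0,"fingers":0.6},
    {"wx":0,"wy":0,"wz":0,"dx":0,"dy":-0.01,"dz":0,"fingers":0.6},
  ],
)

```text
clock: 7.3
eef_pos: [513.3, 13.2, 155.7]
eef_rot: [3.141, -0.001, -0.134]
wrist_force: [-0.8, -3.6, 5.0]
finger_gap: 41.1
finger_force: 6.0
```

Emit:
servo_tool(
  motion=[
    {"wx":0,"wy":0,"wz":0,"dx":0,"dy":0.005,"dz":0,"fingers":1},
    {"wx":0,"wy":0,"wz":0,"dx":0,"dy":0.005,"dz":0,"fingers":1},
    {"wx":0,"wy":0,"wz":0,"dx":0,"dy":0.005,"dz":-0.03,"fingers":1},
    {"wx":0,"wy":0,"wz":0,"dx":0,"dy":0.005,"dz":-0.06,"fingers":1},
    {"wx":0,"wy":0,"wz":0,"dx":0,"dy":0.005,"dz":-0.1,"fingers":1},
    {"wx":0,"wy":0,"wz":0,"dx":0,"dy":0.005,"dz":-0.15,"fingers":1},
    {"wx":0,"wy":0,"wz":0,"dx":0,"dy":0.005,"dz":-0.2,"fingers":1},
  ],
  newtons=50,
)

```text
clock: 8.0
eef_pos: [513.2, 13.2, 176.1]
eef_rot: [-3.141, -0.0, -0.134]
wrist_force: [0.5, -0.1, -1.3]
finger_gap: 40.7
finger_force: 50.0
```

Emit:
servo_tool(
  motion=[
    {"wx":0,"wy":0,"wz":0,"dx":0,"dy":0,"dz":-0.25,"fingers":1},
    {"wx":0,"wy":0,"wz":0,"dx":0,"dy":0,"dz":-0.55,"fingers":1},
    {"wx":0,"wy":0,"wz":0,"dx":0,"dy":0,"dz":-0.8,"fingers":1},
    {"wx":0,"wy":0,"wz":0,"dx":0,"dy":0,"dz":-0.8,"fingers":1},
  ],
)

```text
clock: 8.4
eef_pos: [514.1, 13.2, 259.2]
eef_rot: [-3.141, -0.006, -0.134]
wrist_force: [-0.2, -0.4, -0.5]
finger_gap: 40.6
finger_force: 50.0
```

Run:
```python
from h import *
c=camera('wrist'); save(c,'w4.png'); pickle.dump(c,open('w4.pkl','wb')); st()
```

```text
t 8.45 pos [513.5  13.2 256.9] rot [-3.141e+00 -3.000e-03 -1.340e-01] F [ 0.3 -0.6 -1.1] gap 40.4 ff 50.0 j [-0.05  0.18  1.55  0.    1.41  1.66]
```

View pics/w4.png

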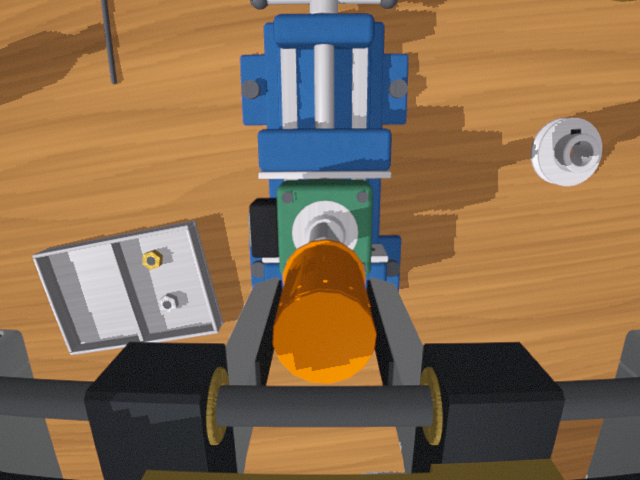

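The cap is off in the grip, with the bare shaft at (325,232). The handle bar's ends are at (257,2) and (391,2). The tray's empty half is centred near (95,300).

Run:
```python
from h import *
c=pickle.load(open('w4.pkl','rb'))
A=np.array([513.3,12.7]); h=atz(c,(324,2),44)[:2]; print('handle',h,np.arctan2(*(h-A)[::-1]))
l=atz(c,(257,2),44)-atz(c,(391,2),44); print('bar',np.arctan2(l[1],l[0])-np.pi/2,np.hypot(*l[:2]))
for p in [(35,257),(191,222),(219,331),(71,353)]: print(atz(c,p,26)[:2])
for p in [(112,243),(145,340)]: print('div',atz(c,p,26)[:2])
# cyl axis line of vise edges: jaw white strip ends
a=atz(c,(259,177),76);b=atz(c,(390,174),76);d=a-b;print('jaw',np.arctan2(d[1],d[0])-np.pi/2)
print('screw/hub', atz(c,(575,131),25.5),atz(c,(580,151),38))
```

```text
handle [703.74141726 -12.91495522] -0.1337006599998236
bar -0.13564680755632286 120.99297580446725
[502.80413195 345.17681826]
[517.17380404 155.15312803]
[387.25597223 151.96457023]
[378.93501752 341.00016887]
div [506.37366681 248.25345658]
div [386.19849679 242.23110004]
jaw -0.11262173676328868
screw/hub [ 559.04388798 -255.02083306   25.5       ] [ 539.45474194 -252.7242089    38.        ]
```

Emit:
servo_tool(
  motion=[
    {"wx":0,"wy":0,"wz":0,"dx":-0.18,"dy":-0.45,"dz":0,"fingers":1},
    {"wx":0,"wy":0,"wz":0,"dx":-0.355,"dy":-0.9,"dz":0,"fingers":1},
  ],
)

```text
clock: 8.65
eef_pos: [489.2, 107.5, 254.2]
eef_rot: [3.141, 0.002, -0.137]
wrist_force: [1.5, 0.0, -0.7]
finger_gap: 40.3
finger_force: 50.0
```

Emit:
servo_tool(
  motion=[
    {"wx":0,"wy":0,"wz":0,"dx":-0.16,"dy":-0.4,"dz":0.1,"fingers":1},
    {"wx":0,"wy":0,"wz":0,"dx":-0.3,"dy":-0.75,"dz":0.3,"fingers":1},
    {"wx":0,"wy":0,"wz":0,"dx":-0.355,"dy":-0.9,"dz":0.6,"fingers":1},
  ],
)

```text
clock: 8.95
eef_pos: [465.9, 203.7, 194.8]
eef_rot: [-3.141, -0.001, -0.132]
wrist_force: [0.6, -0.7, -0.0]
finger_gap: 40.8
finger_force: 50.0
```

Emit:
servo_tool(
  motion=[
    {"wx":0,"wy":0,"wz":0,"dx":-0.16,"dy":-0.4,"dz":0.15,"fingers":1},
    {"wx":0,"wy":0,"wz":0,"dx":-0.32,"dy":-0.8,"dz":0.3,"fingers":1},
    {"wx":0,"wy":0,"wz":0,"dx":-0.355,"dy":-0.9,"dz":0.6,"fingers":1},
    {"wx":0,"wy":0,"wz":0,"dx":-0.355,"dy":-0.9,"dz":0.9,"fingers":1},
  ],
)

```text
clock: 9.35
eef_pos: [442.4, 296.5, 103.4]
eef_rot: [3.141, 0.001, -0.132]
wrist_force: [0.5, 0.2, 0.3]
finger_gap: 40.4
finger_force: 50.0
```

Emit:
servo_tool(
  motion=[
    {"wx":0,"wy":0,"wz":0,"dx":0,"dy":0,"dz":0.3,"fingers":1},
    {"wx":0,"wy":0,"wz":0,"dx":0,"dy":0,"dz":0.5,"fingers":1},
    {"wx":0,"wy":0,"wz":0,"dx":0,"dy":0,"dz":0.6,"fingers":1},
    {"wx":0,"wy":0,"wz":0,"dx":0,"dy":0,"dz":0.6,"fingers":1},
  ],
)

```text
clock: 9.75
eef_pos: [442.8, 294.5, 43.9]
eef_rot: [3.14, 0.002, -0.134]
wrist_force: [0.0, 0.6, -0.3]
finger_gap: 40.4
finger_force: 50.0
```

Run:
```python
from h import *
st(); c=camera('scene'); r=trace('cap',c)
for x in r: print(x['conf'],x['location'])
print(proj(c,[444,295,4+14+33]))
```

```text
t 9.75 pos [442.8 294.5  43.9] rot [ 3.14e+00  2.00e-03 -1.34e-01] F [ 0.   0.6 -0.3] gap 40.4 ff 50.0 j [0.52 0.45 1.72 0.   0.97 2.22]
0.79 [424.4, 267.2]
[422.84635958 268.31729912]
```

Emit:
servo_tool(
  motion=[
    {"wx":0,"wy":0,"wz":0,"dx":0,"dy":0,"dz":0.08,"fingers":1},
    {"wx":0,"wy":0,"wz":0,"dx":0,"dy":0,"dz":0.12,"fingers":1},
    {"wx":0,"wy":0,"wz":0,"dx":0,"dy":0,"dz":0.13,"fingers":1},
    {"wx":0,"wy":0,"wz":0,"dx":0,"dy":0,"dz":0.13,"fingers":1},
  ],
)

```text
clock: 10.25
eef_pos: [443.6, 295.0, 32.4]
eef_rot: [3.142, 0.0, -0.134]
wrist_force: [-0.5, 0.1, -1.7]
finger_gap: 40.2
finger_force: 50.0
```

Emit:
servo_tool(
  motion=[
    {"wx":0,"wy":0,"wz":0,"dx":0,"dy":0,"dz":0.01,"fingers":1},
    {"wx":0,"wy":0,"wz":0,"dx":0,"dy":0,"dz":0.02,"fingers":1},
    {"wx":0,"wy":0,"wz":0,"dx":0,"dy":0,"dz":0.02,"fingers":1},
  ],
)

```text
clock: 10.55
eef_pos: [443.7, 295.0, 30.4]
eef_rot: [-3.142, 0.0, -0.134]
wrist_force: [0.4, 0.0, -0.3]
finger_gap: 40.8
finger_force: 50.0
```

Emit:
servo_tool(
  motion=[
    {"wx":0,"wy":0,"wz":0,"dx":0,"dy":0,"dz":0.01,"fingers":1},
    {"wx":0,"wy":0,"wz":0,"dx":0,"dy":0,"dz":0.02,"fingers":1},
    {"wx":0,"wy":0,"wz":0,"dx":0,"dy":0,"dz":0.02,"fingers":1},
  ],
)

```text
clock: 10.85
eef_pos: [443.9, 295.1, 29.7]
eef_rot: [-3.141, -0.001, -0.134]
wrist_force: [-4.9, -4.4, 16.7]
finger_gap: 40.1
finger_force: 50.0
```

Emit:
servo_tool(
  motion=[
    {"wx":0,"wy":0,"wz":0,"dx":0,"dy":0,"dz":-0.01,"fingers":1},
    {"wx":0,"wy":0,"wz":0,"dx":0,"dy":0,"dz":-0.01,"fingers":-0.3},
    {"wx":0,"wy":0,"wz":0,"dx":0,"dy":0,"dz":-0.01,"fingers":-0.3},
    {"wx":0,"wy":0,"wz":0,"dx":0,"dy":0,"dz":-0.01,"fingers":-0.3},
    {"wx":0,"wy":0,"wz":0,"dx":0,"dy":0,"dz":-0.1,"fingers":-0.3},
    {"wx":0,"wy":0,"wz":0,"dx":0,"dy":0,"dz":-0.4,"fingers":-0.3},
    {"wx":0,"wy":0,"wz":0,"dx":0,"dy":0,"dz":-0.8,"fingers":-0.3},
    {"wx":0,"wy":0,"wz":0,"dx":0,"dy":0,"dz":-0.9,"fingers":-0.3},
  ],
)

```text
clock: 11.65
eef_pos: [445.1, 295.8, 122.9]
eef_rot: [-3.138, -0.005, -0.134]
wrist_force: [0.1, -0.1, -0.2]
finger_gap: 61.2
finger_force: 0.0
```

Emit:
servo_tool(
  motion=[
    {"wx":0,"wy":0,"wz":0,"dx":0.05,"dy":0.2,"dz":-0.4,"fingers":-0.3},
    {"wx":0,"wy":0,"wz":0,"dx":0.1,"dy":0.5,"dz":-0.8,"fingers":-0.3},
    {"wx":0,"wy":0,"wz":0,"dx":0.15,"dy":0.9,"dz":-1.0,"fingers":-0.3},
  ],
)

```text
clock: 11.95
eef_pos: [446.9, 203.6, 221.6]
eef_rot: [-3.14, -0.003, -0.133]
wrist_force: [0.6, -0.7, -0.8]
finger_gap: 60.8
finger_force: 0.0
```

Emit:
servo_tool(
  motion=[
    {"wx":0,"wy":0,"wz":0,"dx":0.08,"dy":0.45,"dz":0,"fingers":-0.3},
    {"wx":0,"wy":0,"wz":0,"dx":0.15,"dy":0.9,"dz":-0.1,"fingers":-0.3},
  ],
)

```text
clock: 12.15
eef_pos: [448.6, 111.1, 228.4]
eef_rot: [3.141, 0.001, -0.134]
wrist_force: [1.3, -0.1, -0.1]
finger_gap: 61.3
finger_force: 0.0
```

Emit:
servo_tool(
  motion=[
    {"wx":0,"wy":0,"wz":0,"dx":0.08,"dy":0.45,"dz":0,"fingers":-0.3},
    {"wx":0,"wy":0,"wz":0,"dx":0.15,"dy":0.9,"dz":0,"fingers":-0.3},
    {"wx":0,"wy":0,"wz":0,"dx":0.15,"dy":0.9,"dz":0,"fingers":-0.3},
  ],
)

```text
clock: 12.45
eef_pos: [452.0, 17.4, 228.6]
eef_rot: [3.141, -0.0, -0.139]
wrist_force: [-0.6, 0.8, -0.1]
finger_gap: 61.5
finger_force: 0.0
```

Run:
```python
from h import *
c=camera('wrist'); pickle.dump(c,open('w5.pkl','wb')); st()
p=proj(c,[513.3,12.7,188]);print(p)
r=spot_in('cap',c); print([(x['location'],x['conf'],atz(c,x['location'],40)) for x in r])
x,y=np.round(p).astype(int)-[50,50]; x=max(x,0);y=max(y,0)
A=cv2.resize(c['image'][y:y+100,x:x+100],None,fx=5,fy=5,interpolation=cv2.INTER_CUBIC)
cv2.imwrite('pics/z5.png',A[:,:,::-1])
```

```text
t 12.5 pos [452.   19.4 228.6] rot [ 3.142 -0.    -0.138] F [0.1 0.1 0.3] gap 61.0 ff 0.0 j [-0.04  0.06  1.75 -0.    1.33  1.67]
[316.12760137 160.99045894]
[([55.6, 260.7], 0.84, array([443.80511018, 290.78303251,  40.        ])), ([585.0, 87.1], 0.63, array([ 536.34692242, -232.99727016,   40.        ]))]
```

View pics/z5.png

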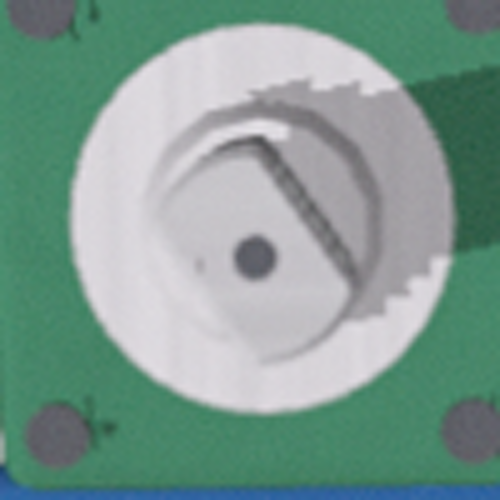

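The crop shows the bare shaft with its centre at (317,163). The right-hand flat runs from crop (258,145) to (352,285), so its normal is about 56° clockwise of the handle. I'll pinch at yaw 0.46.

Emit:
servo_tool(
  motion=[
    {"wx":0,"wy":0,"wz":-0.07,"dx":0.3,"dy":0.005,"dz":0,"fingers":-0.3},
    {"wx":0,"wy":0,"wz":-0.14,"dx":0.61,"dy":0.005,"dz":0,"fingers":-0.3},
    {"wx":0,"wy":0,"wz":-0.21,"dx":0.61,"dy":0.005,"dz":0.1,"fingers":-0.3},
    {"wx":0,"wy":0,"wz":-0.28,"dx":0.61,"dy":0.005,"dz":0.2,"fingers":-0.3},
    {"wx":0,"wy":0,"wz":-0.297,"dx":0.61,"dy":0.005,"dz":0.25,"fingers":-0.3},
    {"wx":0,"wy":0,"wz":-0.297,"dx":0.61,"dy":0.005,"dz":0.25,"fingers":-0.3},
  ],
)

```text
clock: 13.15
eef_pos: [512.2, 14.2, 202.7]
eef_rot: [-3.141, 0.001, 0.462]
wrist_force: [-0.1, 0.2, 0.3]
finger_gap: 61.0
finger_force: 0.0
```

Emit:
servo_tool(
  motion=[
    {"wx":0,"wy":0,"wz":0,"dx":0,"dy":0,"dz":0.3,"fingers":-0.3},
    {"wx":0,"wy":0,"wz":0,"dx":0,"dy":0,"dz":0.5,"fingers":0.1},
    {"wx":0,"wy":0,"wz":0,"dx":0,"dy":0,"dz":0.56,"fingers":0.4},
    {"wx":0,"wy":0,"wz":0,"dx":0,"dy":0,"dz":0.56,"fingers":0.8},
    {"wx":0,"wy":0,"wz":0,"dx":0,"dy":0,"dz":0.56,"fingers":0.8},
    {"wx":0,"wy":0,"wz":0,"dx":0,"dy":0,"dz":0.56,"fingers":0.8},
    {"wx":0,"wy":0,"wz":0,"dx":0,"dy":0,"dz":0.56,"fingers":0.8},
  ],
  newtons=6,
)

```text
clock: 13.85
eef_pos: [512.9, 12.8, 148.2]
eef_rot: [3.141, -0.001, 0.46]
wrist_force: [-0.8, 0.2, 0.7]
finger_gap: 16.8
finger_force: 0.6
```

Emit:
servo_tool(
  motion=[
    {"wx":0,"wy":0,"wz":0,"dx":0,"dy":0,"dz":0,"fingers":1},
    {"wx":0,"wy":0,"wz":0,"dx":0,"dy":0,"dz":0,"fingers":1},
  ],
  newtons=8,
)

```text
clock: 14.05
eef_pos: [512.6, 13.3, 148.2]
eef_rot: [-3.141, -0.001, 0.46]
wrist_force: [-2.8, 5.6, 5.2]
finger_gap: 15.5
finger_force: 8.0
```

Emit:
servo_tool(
  motion=[
    {"wx":0,"wy":0,"wz":0,"dx":0,"dy":0,"dz":0,"fingers":1},
    {"wx":0,"wy":0,"wz":0,"dx":0,"dy":0,"dz":0,"fingers":1},
    {"wx":0,"wy":0,"wz":0,"dx":0,"dy":0,"dz":0,"fingers":1},
  ],
  newtons=45,
)

```text
clock: 14.35
eef_pos: [512.6, 13.2, 148.2]
eef_rot: [-3.141, -0.001, 0.46]
wrist_force: [-3.5, 4.6, 6.4]
finger_gap: 15.0
finger_force: 44.8
```

Emit:
servo_tool(
  motion=[
    {"wx":0,"wy":0,"wz":-0.05,"dx":0,"dy":0,"dz":0,"fingers":1},
    {"wx":0,"wy":0,"wz":-0.11,"dx":0,"dy":0,"dz":0,"fingers":1},
    {"wx":0,"wy":0,"wz":-0.17,"dx":0,"dy":0,"dz":0,"fingers":1},
    {"wx":0,"wy":0,"wz":-0.23,"dx":0,"dy":0,"dz":0,"fingers":1},
    {"wx":0,"wy":0,"wz":-0.29,"dx":0,"dy":0,"dz":0,"fingers":1},
    {"wx":0,"wy":0,"wz":-0.35,"dx":0,"dy":0,"dz":0,"fingers":1},
    {"wx":0,"wy":0,"wz":-0.41,"dx":0,"dy":0,"dz":0,"fingers":1},
    {"wx":0,"wy":0,"wz":-0.46,"dx":0,"dy":0,"dz":0,"fingers":1},
    {"wx":0,"wy":0,"wz":-0.489,"dx":0,"dy":0,"dz":0,"fingers":1},
    {"wx":0,"wy":0,"wz":-0.489,"dx":0,"dy":0,"dz":0,"fingers":1},
  ],
)

```text
clock: 15.35
eef_pos: [512.2, 13.6, 148.2]
eef_rot: [-3.141, -0.001, 1.44]
wrist_force: [-6.3, 6.6, 8.1]
finger_gap: 14.6
finger_force: 44.8
```

Emit:
servo_tool(
  motion=[
    {"wx":0,"wy":0,"wz":0,"dx":0,"dy":0,"dz":0,"fingers":1},
    {"wx":0,"wy":0,"wz":0,"dx":0,"dy":0,"dz":0,"fingers":1},
  ],
)

```text
clock: 15.55
eef_pos: [512.2, 13.5, 148.2]
eef_rot: [-3.141, -0.001, 1.438]
wrist_force: [-7.1, 6.0, 7.1]
finger_gap: 14.9
finger_force: 44.8
```

```bash
python3 -c "
from h import *
s=st();print(s['moment'])"
```

```text
t 15.55 pos [512.2  13.5 148.2] rot [-3.141e+00 -1.000e-03  1.438e+00] F [-7.1  6.   7.1] gap 14.9 ff 44.8 j [-0.05  0.27  1.7   0.    1.17  0.09]
[1.18067799 1.18263718 0.12055592]
```

Emit:
servo_tool(
  motion=[
    {"wx":0,"wy":0,"wz":0,"dx":0,"dy":0,"dz":0,"fingers":-0.3},
    {"wx":0,"wy":0,"wz":0,"dx":0,"dy":0,"dz":0,"fingers":-0.3},
    {"wx":0,"wy":0,"wz":0,"dx":0,"dy":0,"dz":0,"fingers":-0.3},
    {"wx":0,"wy":0,"wz":0,"dx":0,"dy":0,"dz":-0.3,"fingers":-0.5},
    {"wx":0,"wy":0,"wz":0,"dx":0,"dy":0,"dz":-0.7,"fingers":-0.6},
    {"wx":0,"wy":0,"wz":0,"dx":0,"dy":0,"dz":-0.7,"fingers":-0.6},
  ],
  newtons=20,
)

```text
clock: 16.15
eef_pos: [514.3, 12.6, 222.3]
eef_rot: [3.134, -0.001, 1.438]
wrist_force: [0.3, 0.1, 0.1]
finger_gap: 59.3
finger_force: 0.0
```

Emit:
servo_tool(
  motion=[
    {"wx":0,"wy":0,"wz":0,"dx":-0.3,"dy":0,"dz":0,"fingers":-0.6},
    {"wx":0,"wy":0,"wz":0,"dx":-0.6,"dy":0,"dz":0,"fingers":-0.6},
    {"wx":0,"wy":0,"wz":0,"dx":-0.9,"dy":0,"dz":0,"fingers":-0.6},
  ],
)

```text
clock: 16.45
eef_pos: [500.3, -77.5, 217.1]
eef_rot: [-3.141, 0.0, 1.438]
wrist_force: [0.5, 0.4, 0.4]
finger_gap: 75.2
finger_force: 0.0
```

Emit:
servo_tool(
  motion=[
    {"wx":0,"wy":0,"wz":0,"dx":-0.3,"dy":0,"dz":0,"fingers":-0.6},
    {"wx":0,"wy":0,"wz":0,"dx":-0.6,"dy":0,"dz":0,"fingers":-0.6},
    {"wx":0,"wy":0,"wz":0,"dx":-0.9,"dy":0,"dz":0,"fingers":-0.6},
  ],
)

```text
clock: 16.75
eef_pos: [488.3, -167.0, 217.0]
eef_rot: [-3.141, 0.0, 1.438]
wrist_force: [0.2, -0.7, 0.1]
finger_gap: 75.2
finger_force: 0.0
```

Emit:
servo_tool(
  motion=[
    {"wx":0,"wy":0,"wz":0.07,"dx":-0.3,"dy":0,"dz":0.1,"fingers":-0.6},
    {"wx":0,"wy":0,"wz":0.14,"dx":-0.6,"dy":0,"dz":0.2,"fingers":-0.6},
    {"wx":0,"wy":0,"wz":0.21,"dx":-0.9,"dy":0,"dz":0.4,"fingers":-0.6},
    {"wx":0,"wy":0,"wz":0.28,"dx":-0.9,"dy":0,"dz":0.6,"fingers":-0.6},
    {"wx":0,"wy":0,"wz":0.35,"dx":-0.9,"dy":0,"dz":0.8,"fingers":-0.6},
    {"wx":0,"wy":0,"wz":0.42,"dx":-0.9,"dy":0,"dz":1.0,"fingers":-0.6},
    {"wx":0,"wy":0,"wz":0.49,"dx":-0.9,"dy":0,"dz":1.0,"fingers":-0.6},
    {"wx":0,"wy":0,"wz":0.56,"dx":-0.9,"dy":0,"dz":1.0,"fingers":-0.6},
    {"wx":0,"wy":0,"wz":0.63,"dx":-0.9,"dy":0,"dz":1.0,"fingers":-0.6},
    {"wx":0,"wy":0,"wz":0.7,"dx":-0.9,"dy":0,"dz":1.0,"fingers":-0.6},
  ],
)

```text
clock: 17.75
eef_pos: [476.6, -254.9, 116.9]
eef_rot: [-3.141, 0.0, 0.032]
wrist_force: [-0.8, -0.3, -0.2]
finger_gap: 75.1
finger_force: 0.0
```

Emit:
servo_tool(
  motion=[
    {"wx":0,"wy":0,"wz":0.018,"dx":0,"dy":0,"dz":0.1,"fingers":-0.6},
    {"wx":0,"wy":0,"wz":0.018,"dx":0,"dy":0,"dz":0.1,"fingers":-0.6},
    {"wx":0,"wy":0,"wz":0.018,"dx":0,"dy":0,"dz":0.1,"fingers":-0.6},
  ],
)

```text
clock: 18.05
eef_pos: [476.6, -254.8, 107.2]
eef_rot: [-3.141, 0.0, 0.003]
wrist_force: [0.4, 0.0, 0.9]
finger_gap: 75.1
finger_force: 0.0
```

Run:
```python
from h import *
c=camera('wrist'); pickle.dump(c,open('w6.pkl','wb')); st()
p=proj(c,[537,-257,38]);print(p)
x,y=np.round(p).astype(int)-[80,80]; x=max(x,0);y=max(y,0); print(x,y)
A=cv2.resize(c['image'][y:y+150,x:x+160],None,fx=4,fy=4,interpolation=cv2.INTER_CUBIC)
cv2.imwrite('pics/z6.png',A[:,:,::-1])
```

```text
t 18.1 pos [ 476.8 -254.9  107.5] rot [-3.142e+00  0.000e+00  3.000e-03] F [0.2 0.9 0.2] gap 75.0 ff 0.0 j [-0.56  0.38  1.65 -0.    1.11  1.01]
[327.04641763 158.59785563]
247 79
```

View pics/z6.png

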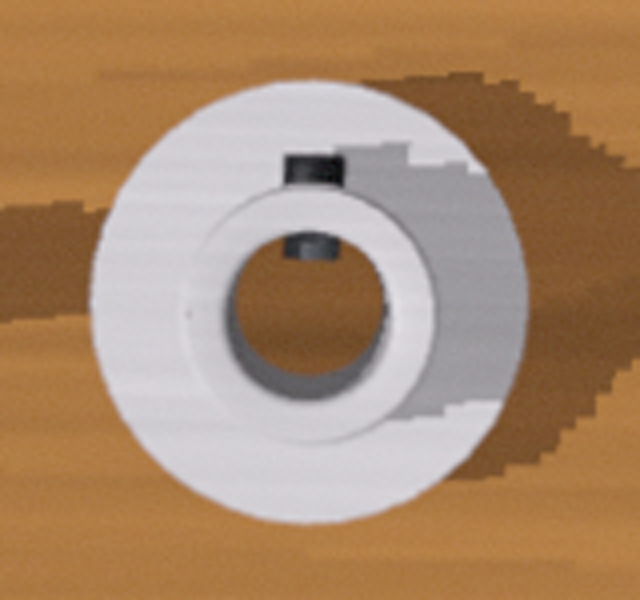

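The crop shows the hub centred at pixel (325,157.3), the screw's outer end at (325.5,118.2) and its tip at (325,141). The screw therefore points almost exactly along tool x.

Run:
```python
from h import *
c=pickle.load(open('w6.pkl','rb'))
h=atz(c,(325,157.3),38);s=atz(c,(325.6,118.2),25.5);t=atz(c,(325,142),25.5)
print(h,s,t,np.hypot(*(s-h)[:2]),np.arctan2(*(s-h)[1::-1]),np.arctan2(*(s-t)[1::-1]))
c3=pickle.load(open('w2.pkl','rb'));print(tri([(c,(325,157.3)),(c3,(420,77))]))
r=atz(c,(247+310/4,79+302/4),18); print('rim',r)
```

```text
[ 537.77940139 -255.75206021   38.        ] [ 561.11258091 -256.10242215   25.5       ] [ 546.47129118 -255.76173424   25.5       ] 23.335809821670143 -0.015014482325705574 -0.023264784305581068
[ 537.13564504 -256.65272576   37.72626189]
rim [ 538.14847907 -255.47156814   18.        ]
```

Emit:
servo_tool(
  motion=[
    {"wx":0,"wy":0,"wz":0.01,"dx":0.3,"dy":0,"dz":0,"fingers":-0.6},
    {"wx":0,"wy":0,"wz":0.01,"dx":0.607,"dy":0,"dz":0.2,"fingers":-0.6},
    {"wx":0,"wy":0,"wz":0.01,"dx":0.607,"dy":0,"dz":0.6,"fingers":-0.6},
    {"wx":0,"wy":0,"wz":0.01,"dx":0.607,"dy":0,"dz":0.8,"fingers":-0.6},
    {"wx":0,"wy":0,"wz":0.01,"dx":0.607,"dy":0,"dz":0.86,"fingers":-0.6},
    {"wx":0,"wy":0,"wz":0.01,"dx":0.607,"dy":0,"dz":0.86,"fingers":-0.6},
    {"wx":0,"wy":0,"wz":0.01,"dx":0.607,"dy":0,"dz":0.86,"fingers":0},
  ],
  newtons=8,
)

```text
clock: 18.8
eef_pos: [538.1, -255.2, 23.0]
eef_rot: [3.141, -0.002, -0.018]
wrist_force: [-0.3, 0.0, 0.2]
finger_gap: 70.1
finger_force: 0.0
```

Emit:
servo_tool(
  motion=[
    {"wx":0,"wy":0,"wz":0,"dx":0,"dy":0,"dz":0,"fingers":0.4},
    {"wx":0,"wy":0,"wz":0,"dx":0,"dy":0,"dz":0,"fingers":0.4},
    {"wx":0,"wy":0,"wz":0,"dx":0,"dy":0,"dz":0,"fingers":0.4},
    {"wx":0,"wy":0,"wz":0,"dx":0,"dy":0,"dz":0,"fingers":0.4},
  ],
)

```text
clock: 19.2
eef_pos: [537.6, -254.8, 21.8]
eef_rot: [3.141, -0.0, -0.018]
wrist_force: [-0.5, -0.3, 3.1]
finger_gap: 40.8
finger_force: 8.0
```

Emit:
servo_tool(
  motion=[
    {"wx":0,"wy":0,"wz":0,"dx":0,"dy":0,"dz":0,"fingers":1},
    {"wx":0,"wy":0,"wz":0,"dx":0,"dy":0,"dz":0,"fingers":1},
  ],
  newtons=40,
)

```text
clock: 19.4
eef_pos: [537.6, -254.8, 21.8]
eef_rot: [3.141, -0.0, -0.018]
wrist_force: [-0.7, 0.3, 6.2]
finger_gap: 39.7
finger_force: 40.0
```

Emit:
servo_tool(
  motion=[
    {"wx":0,"wy":0,"wz":0,"dx":0,"dy":0,"dz":-0.1,"fingers":1},
    {"wx":0,"wy":0,"wz":0,"dx":0,"dy":0,"dz":-0.4,"fingers":1},
    {"wx":0,"wy":0,"wz":0,"dx":0,"dy":0,"dz":-0.7,"fingers":1},
    {"wx":0,"wy":0,"wz":0,"dx":0,"dy":0,"dz":-1.0,"fingers":1},
  ],
)

```text
clock: 19.8
eef_pos: [537.2, -254.6, 122.8]
eef_rot: [-3.141, 0.001, -0.018]
wrist_force: [-0.4, 0.3, -1.4]
finger_gap: 39.9
finger_force: 40.0
```

Emit:
servo_tool(
  motion=[
    {"wx":0,"wy":0,"wz":0,"dx":0,"dy":0,"dz":-0.3,"fingers":1},
    {"wx":0,"wy":0,"wz":0,"dx":0,"dy":0,"dz":-0.7,"fingers":1},
    {"wx":0,"wy":0,"wz":0,"dx":0,"dy":0,"dz":-1.0,"fingers":1},
  ],
)

```text
clock: 20.1
eef_pos: [537.4, -254.7, 224.2]
eef_rot: [3.141, -0.001, -0.018]
wrist_force: [0.5, 0.0, -0.4]
finger_gap: 39.8
finger_force: 40.0
```

Emit:
servo_tool(
  motion=[
    {"wx":0,"wy":0,"wz":0,"dx":-0.04,"dy":-0.3,"dz":-0.1,"fingers":1},
    {"wx":0,"wy":0,"wz":0,"dx":-0.07,"dy":-0.6,"dz":-0.15,"fingers":1},
    {"wx":0,"wy":0,"wz":0,"dx":-0.1,"dy":-0.89,"dz":-0.15,"fingers":1},
  ],
)

```text
clock: 20.4
eef_pos: [528.8, -164.5, 237.6]
eef_rot: [3.141, -0.001, -0.019]
wrist_force: [-0.3, -0.2, -2.4]
finger_gap: 39.5
finger_force: 40.0
```

Emit:
servo_tool(
  motion=[
    {"wx":0,"wy":0,"wz":0,"dx":-0.04,"dy":-0.3,"dz":0,"fingers":1},
    {"wx":0,"wy":0,"wz":0,"dx":-0.07,"dy":-0.6,"dz":0,"fingers":1},
    {"wx":0,"wy":0,"wz":0,"dx":-0.1,"dy":-0.89,"dz":0,"fingers":1},
  ],
)

```text
clock: 20.7
eef_pos: [520.2, -75.1, 236.8]
eef_rot: [-3.141, 0.0, -0.018]
wrist_force: [-0.2, -0.6, -2.7]
finger_gap: 39.6
finger_force: 40.0
```

Emit:
servo_tool(
  motion=[
    {"wx":0,"wy":0,"wz":0.03,"dx":-0.04,"dy":-0.3,"dz":0,"fingers":1},
    {"wx":0,"wy":0,"wz":0.058,"dx":-0.08,"dy":-0.6,"dz":0,"fingers":1},
    {"wx":0,"wy":0,"wz":0.058,"dx":-0.1,"dy":-0.8,"dz":0,"fingers":1},
    {"wx":0,"wy":0,"wz":0.058,"dx":-0.104,"dy":-0.894,"dz":0,"fingers":1},
    {"wx":0,"wy":0,"wz":0.058,"dx":-0.104,"dy":-0.894,"dz":0,"fingers":1},
    {"wx":0,"wy":0,"wz":0.058,"dx":-0.104,"dy":-0.894,"dz":0,"fingers":1},
  ],
)

```text
clock: 21.3
eef_pos: [511.9, 12.5, 236.5]
eef_rot: [3.141, 0.0, -0.134]
wrist_force: [-0.8, -0.6, -1.7]
finger_gap: 40.0
finger_force: 40.0
```

Run:
```python
from h import *
c=camera('wrist'); pickle.dump(c,open('w7.pkl','wb')); s=st()
h=np.array(s['eef_pos'])+[0,0,38-21.8]; p=proj(c,h);print('hub exp px',p)
x,y=np.round(p).astype(int)-[100,110]; x=max(x,0);y=max(y,0); print(x,y)
A=cv2.resize(c['image'][y:y+190,x:x+200],None,fx=3,fy=3,interpolation=cv2.INTER_CUBIC)
cv2.imwrite('pics/z7.png',A[:,:,::-1])
```

```text
t 21.35 pos [512.   12.3 236.4] rot [ 3.141  0.    -0.135] F [ 0.3 -0.6 -2.6] gap 39.3 ff 40.0 j [-0.05  0.19  1.58 -0.    1.37  1.66]
hub exp px [323.77931103 311.79075521]
224 202
```

View pics/z7.png

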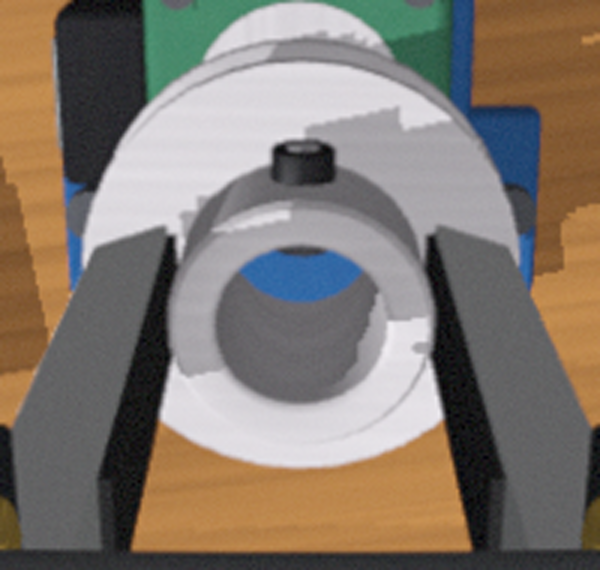

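The screw points straight along tool +x (crop (303,162)). The hub is centred at (324.5,308.7) and held squarely, slightly ahead of the TCP. Next is the descent.

Emit:
servo_tool(
  motion=[
    {"wx":0,"wy":0,"wz":0,"dx":-0.004,"dy":-0.005,"dz":0.12,"fingers":1},
    {"wx":0,"wy":0,"wz":0,"dx":-0.004,"dy":-0.005,"dz":0.22,"fingers":1},
    {"wx":0,"wy":0,"wz":0,"dx":-0.004,"dy":-0.005,"dz":0.25,"fingers":1},
    {"wx":0,"wy":0,"wz":0,"dx":-0.004,"dy":-0.005,"dz":0.27,"fingers":1},
    {"wx":0,"wy":0,"wz":0,"dx":-0.004,"dy":-0.005,"dz":0.28,"fingers":1},
    {"wx":0,"wy":0,"wz":0,"dx":-0.004,"dy":-0.005,"dz":0.28,"fingers":1},
  ],
)

```text
clock: 21.95
eef_pos: [511.6, 13.7, 208.5]
eef_rot: [-3.142, -0.0, -0.134]
wrist_force: [0.2, 0.7, -1.5]
finger_gap: 39.6
finger_force: 40.0
```

Emit:
servo_tool(
  motion=[
    {"wx":0,"wy":0,"wz":0,"dx":0,"dy":0,"dz":0.02,"fingers":1},
    {"wx":0,"wy":0,"wz":0,"dx":0,"dy":0,"dz":0.04,"fingers":1},
    {"wx":0,"wy":0,"wz":0,"dx":0,"dy":0,"dz":0.05,"fingers":1},
    {"wx":0,"wy":0,"wz":0,"dx":0,"dy":0,"dz":0.05,"fingers":1},
  ],
)

```text
clock: 22.35
eef_pos: [511.5, 13.7, 203.3]
eef_rot: [3.141, 0.0, -0.134]
wrist_force: [0.3, -1.3, -3.2]
finger_gap: 39.6
finger_force: 40.0
```

Emit:
servo_tool(
  motion=[
    {"wx":0,"wy":0,"wz":0,"dx":0,"dy":0,"dz":0.04,"fingers":1},
    {"wx":0,"wy":0,"wz":0,"dx":0,"dy":0,"dz":0.08,"fingers":1},
    {"wx":0,"wy":0,"wz":0,"dx":0,"dy":0,"dz":0.12,"fingers":1},
    {"wx":0,"wy":0,"wz":0,"dx":0,"dy":0,"dz":0.16,"fingers":1},
    {"wx":0,"wy":0,"wz":0,"dx":0,"dy":0,"dz":0.16,"fingers":1},
    {"wx":0,"wy":0,"wz":0,"dx":0,"dy":0,"dz":0.16,"fingers":1},
  ],
)

```text
clock: 22.95
eef_pos: [511.6, 13.6, 187.2]
eef_rot: [3.141, 0.0, -0.134]
wrist_force: [0.9, -1.1, -3.5]
finger_gap: 39.7
finger_force: 40.0
```

Emit:
servo_tool(
  motion=[
    {"wx":0,"wy":0,"wz":0,"dx":0,"dy":0,"dz":0.02,"fingers":1},
    {"wx":0,"wy":0,"wz":0,"dx":0,"dy":0,"dz":0.04,"fingers":1},
    {"wx":0,"wy":0,"wz":0,"dx":0,"dy":0,"dz":0.04,"fingers":1},
  ],
)

```text
clock: 23.25
eef_pos: [511.9, 13.8, 183.5]
eef_rot: [-3.141, -0.001, -0.134]
wrist_force: [4.6, -1.2, -2.8]
finger_gap: 39.8
finger_force: 40.0
```

Emit:
servo_tool(
  motion=[
    {"wx":0,"wy":0,"wz":0,"dx":0.004,"dy":0,"dz":0.0,"fingers":1},
    {"wx":0,"wy":0,"wz":0,"dx":0.004,"dy":0,"dz":0.02,"fingers":1},
    {"wx":0,"wy":0,"wz":0,"dx":0.004,"dy":0,"dz":0.04,"fingers":1},
    {"wx":0,"wy":0,"wz":0,"dx":0.004,"dy":0,"dz":0.04,"fingers":1},
  ],
)

```text
clock: 23.65
eef_pos: [512.0, 13.7, 179.2]
eef_rot: [-3.142, 0.0, -0.134]
wrist_force: [3.4, 0.4, -2.8]
finger_gap: 39.7
finger_force: 40.0
```

Emit:
servo_tool(
  motion=[
    {"wx":0,"wy":0,"wz":0,"dx":0.003,"dy":0,"dz":0.02,"fingers":1},
    {"wx":0,"wy":0,"wz":0,"dx":0.003,"dy":0,"dz":0.05,"fingers":1},
    {"wx":0,"wy":0,"wz":0,"dx":0.003,"dy":0,"dz":0.07,"fingers":1},
    {"wx":0,"wy":0,"wz":0,"dx":0.003,"dy":0,"dz":0.074,"fingers":1},
    {"wx":0,"wy":0,"wz":0,"dx":0.003,"dy":0,"dz":0.074,"fingers":1},
    {"wx":0,"wy":0,"wz":0,"dx":0.003,"dy":0,"dz":0.074,"fingers":1},
  ],
)

```text
clock: 24.25
eef_pos: [512.1, 13.6, 172.0]
eef_rot: [3.142, 0.0, -0.134]
wrist_force: [0.3, -0.2, -2.2]
finger_gap: 39.6
finger_force: 40.0
```

Run:
```python
from h import *
c=camera('wrist'); pickle.dump(c,open('w8.pkl','wb')); s=st(); print(s['moment'])
p=proj(c,np.array(s['eef_pos'])+[0,0,16]);print(p)
x,y=np.round(p).astype(int)-[75,75]
A=cv2.resize(c['image'][y:y+130,x:x+150],None,fx=4,fy=4,interpolation=cv2.INTER_CUBIC)
cv2.imwrite('pics/z8.png',A[:,:,::-1])
```

```text
t 24.3 pos [512.2  13.6 172. ] rot [ 3.142  0.    -0.134] F [ 0.7 -0.  -2.4] gap 39.6 ff 40.0 j [-0.04  0.25  1.67  0.    1.23  1.66]
[-0.07996923 -0.03911387  0.02227577]
[323.3210186  311.71325954]
```

View pics/z8.png

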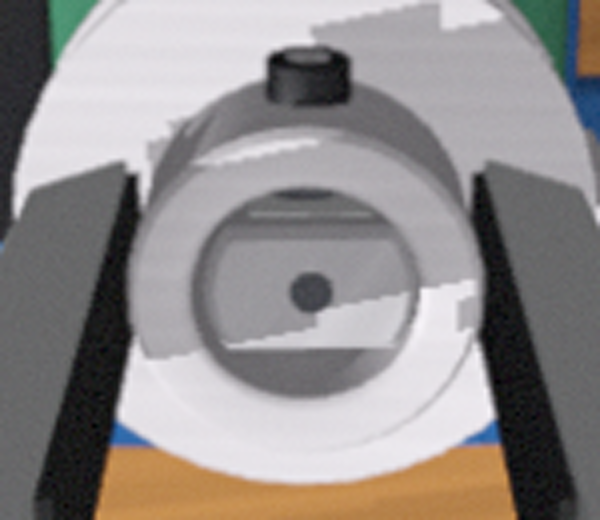

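The picture shows the shaft's flat squarely under the screw, with the end face centred in the bore at (326,310), level with the hub top to within about a millimetre. Wrist forces are near zero, so I'm handing in.

```bash
python3 -c "
from h import *
c=camera('side'); r=spot_in('cap',c); print([(x['location'],x['conf']) for x in r[:2]], proj(c,[444,294,37]))
print(sign_off())"
```

```text
[([325.3, 405.5], 0.79)] [324.29371648 402.16452258]
the job is handed in; nothing more can be done
None
```

The job is handed in: the cap stands upright in the tray's empty half, and one flat of the shaft faces the vice handle. The pulley is on the shaft, still held in the grip, with its grub screw over that flat and its hub top flush to about a millimetre, after about 24 s of the 72 s allowed.

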